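# Snap a biscuit box's four clips shut against the board's end stop

## Robot

A 6-joint arm with a two-finger parallel gripper is mounted at the origin on the work surface; the furniture and walls round the work are solid. World frame = base frame: x ahead of the robot, y to its left, z up, the work surface at z = 0. Lengths are in m, angles in rad, forces in N, time in s.
With the tool pointing down it reaches from about 0.25 to 0.775 m from the base axis. Payload 4 kg.
Tool frame: the origin (TCP) lies where the fingers leave the gripper's body, on its centre line; the fingertips stand 73 mm ahead of it and the grasp point (between the pads) lies 54 mm ahead of it; z points along the fingers, y is the line along which they close (so a half turn about z gives the same grasp; the last joint's range is limited). The gripper opens to 85 mm and grips with 20 to 120 N. Pads are 22 mm wide; open, the fingers measure 114 mm over their backs; the gripper's body (76 mm by 85 mm) begins 54 mm behind the grasp point. The pads swing forward as they close: fully open they stand 13 mm farther back than shut.
Start: joints at [-1.341, 0.087, 1.371, -0, 1.684, -0.103], TCP at [0.18, -0.52, 0.304] pointing down, gripper open.
Joint ranges: [-3.1, 3.1], [-0.76, 2.03], [0.27, 2.55], [-1.08, 4.22], [0.17, 2.65], [-2.57, 2.57]. Speed limits (rad/s): [2.79, 2.79, 3.14, 3.14, 3.14, 3.14].

## Interface

Orientations are given as a rotation vector (axis times angle).
In Python, from bench import sensors, cams, order gives the robot as it stands. The module is installed in compiled form; this text tells all that it offers.
- The arm moves only by the tool servo_tool, never from a script. Its argument "moves" is a list of rows, each a list of 3 entries, a list of its own where there are three numbers: the shift along the tool's x, y, z in mm, then the turn, a rotation vector about the tool's x, y, z in degrees, then the closure, from -1 (fully open) to 1 (shut). In form: [[[x, y, z], [rx, ry, rz], jaw], ...]. A call has exactly 5 rows; each row shifts and turns the commanded pose from where the row before left it, along the tool's axes as they then stand; what a row does not reach is not made up. A row lasts 1/8 s, in which the tool goes at most 62.5 mm and 10.7 degrees, less where a joint would pass 70% of its speed; a pose out of reach is approached as far as the arm can. A call with a gripper value outside its range is refused whole. The fingers move at their own pace and stop on an object; "grip_force" is the grip in N (left out, the last holds). Time passes only in rows, so rows that do not move let the fingers close, or fill a call up. It gives the time, the measured TCP pose, the force, the opening and the grip force at its end, in the units of the state.
- sensors.state(): the state, without advancing time (a new reading comes with each control period).
- cams.capture(name): name is "scene" or "side" or "wrist"; returns a dict with "frame" (400x640x3 uint8, blue, green, red), "depth" (400x640 float32, m along the optical axis (not along the pixel's ray), 0 where there is no reading), "fx", "fy", "cx", "cy" (pixels), "extrinsics" (4x4, takes a point from world to camera coordinates). Camera axes: x right, y up, looking along -z (the intrinsics and any distortion apply to the point x, -y, -z); pixel columns grow to the right and rows downward; lengths in m; the calibration is good to about 2 mm. A picture is of the moment at which its call begins.
- order.sign_off(): hands the job in; it is judged then, once.
The state is a dict: "time": time; "q": joint angles; "joint_velocities": joint speeds; "tau": joint torques, N m; "eef_pos": TCP position; "eef_rot": TCP orientation; "ft_force": force on the tool from outside, world axes, zero at the start; "torque": the same for the moment, N m; "opening": finger opening in m; "gripper_force": force on a finger pad.
Only numpy, scipy, OpenCV 4.12 (cv2) and the standard library are available. Lean on these libraries where they do the work, as an engineer would, in place of code of your own. Each camera call takes 0.05 s, during which the arm holds its last target. There are 200 camera calls.

## Task

The square biscuit box has been filled but all four of its side clips still hang open: hold it by the grip on its lid and turn it so that each side in turn faces the end stop of the wooden chopping board, pressing that side against the stop until its clip snaps fully home. Do one clip at a time and only against the stop, not with the gripper's fingers; press firmly without ramming, and keep the box upright so that the biscuits stay whole. Set the shut box down on the board without dropping it, let go, and leave the other things where they are.

Things in the scene. Friction and masses are not known exactly. Their poses are not given: they have to be found in the camera images.
- food_box: square food box, clear tub with biscuits and white lid, 0.32 to 0.6 kg, lid and tub as one piece. Origin: centre of its underside, z up. Tub 106 x 106 mm, lid 120 x 120 mm, lid top 82 mm up. A hinged clip in the middle of each side: clip_0 on the box's own +x side, clip_1 on +y, clip_2 on -x, clip_3 on -y. From the axis, a side with its clip shut reaches 65 mm, with it open up to 95 mm.
- box_grip (a point): middle of the square grip block on the lid: 38 x 38 mm, sides parallel to the box's, reaching from 82 to 112 mm above the box's underside; this point is 97 mm above it. It may be gripped hard, across either pair of sides.
- clip_0 (a joint): opening (rad) of the +x side's clip: 0 shut, grows outward and up; starts 0.35 to 0.75. Grey paddle 56 mm wide, 4 thick; hinge 62 mm from the box's axis and 76 up, lower edge 38 below the hinge. Swings easily to 0.27, where it meets a catch: 10 to 18 N at the lower edge snap it over (at 0.2), and it jumps to 0 and stays; let go earlier, it springs back to 0.27. Below 0.1 is shut.
- clip_1 (a joint): the same for the clip on the box's +y side
- clip_2 (a joint): the same for the clip on the box's -x side
- clip_3 (a joint): the same for the clip on the box's -y side
- board: wooden chopping board with a sliding end stop along its far edge; board and stop are held fast and do not give. Origin: centre of the board's underside; x points across it to the stop, z up. 260 mm (x) by 300 mm (y); flat upper face 21 mm above the origin. The stop's upright flat face looks to -x and spans 300 mm in y; the stop is 22 mm thick, 56 mm tall above the upper face.
- stop_zero (a point): middle of the foot of the stop's face if the stop were set fully back (board x = +108 mm, 21 mm up; frame as the board's). The stop is clamped 0 to 28 mm nearer to the robot than this (no reading tells: see it or feel for it); do not press on it with over 40 N. With a side pressed home the box's axis is 65 mm in front of the real face. 18 mm tall thumb knobs top its ends.
- lemon: lemon, 78 x 55 x 56 mm, lying on the left front part of the board; bystander. Origin: centre of its underside
- salt: glass spice jar with dark cap, 45 mm across, 105 mm tall; bystander at the back. Origin: centre of its underside
- chilli: the other spice jar, 44 mm across, 105 mm tall; bystander at the back. Origin: centre of its underside
- tea_box: dark cardboard tea box, 68 x 136 x 69 mm; bystander at the back right. Origin: centre of its underside
- milk_jug: small orange jug, 67 x 103 x 85 mm; bystander at the left of the board. Origin: centre of its underside

How it is judged:
By the outcome, as a careful person would: the job done as asked, in the order asked, and still so for the second after the job is handed in, with the robot touching nothing.
It also fails if it takes over 70 s, if anything falls off the work surface, if the arm or the gripper's body presses on something with over 40 N, if the wrist force passes 120 N, or if a joint passes its speed limit or range.

## Working session

There is one attempt and no reset: what is moved stays moved. The work goes in short steps, Python scripts to look and compute and a tool call to move; the robot and the scene stay as the last step left them, time stands still between calls to the robot, and variables do not carry over. Pictures are saved under pics/ and viewed, at most 10 in all, crops included, and the job is handed in when it is done.

Besides the shell and the picture viewer there is one more tool, called after "Emit:" as name(argument=value, ...), one argument or row to a line, values as JSON. servo_tool: Moves the arm, as the interface text tells. Its arguments: {"type":"object","properties":{"moves":{"type":"array","items":{"type":"array"}},"grip_force":{"type":"number"}},"required":["moves"]}

```bash
mkdir -p pics; cat > h.py <<'E'
import numpy as np, cv2
from bench import sensors, cams, order
from scipy.spatial.transform import Rotation as R
def grab(n):
    c=cams.capture(n); np.savez(f'{n}.npz',**c); return c
def load(n): return dict(np.load(f'{n}.npz'))
def w2p(c,P):
    P=np.atleast_2d(P); E=c['extrinsics']; q=P@E[:3,:3].T+E[:3,3]
    return np.c_[c['cx']+c['fx']*q[:,0]/-q[:,2], c['cy']+c['fy']*-q[:,1]/-q[:,2]]
def cloud(c):
    d=c['depth']; v,u=np.mgrid[:d.shape[0],:d.shape[1]]
    p=np.stack([(u-c['cx'])/c['fx']*d,-(v-c['cy'])/c['fy']*d,-d],-1)
    E=c['extrinsics']; w=(p-E[:3,3])@E[:3,:3]; w[d==0]=np.nan; return w
E
python3 - <<'E'
from h import *
for n in('scene','side','wrist'):
    c=grab(n); print(n,c['fx'],c['cx'],c['cy'],(-c['extrinsics'][:3,:3].T@c['extrinsics'][:3,3]).round(3)); cv2.imwrite(f'pics/{n}0.png',c['frame'])
print(sensors.state())
E
```

```text
scene 363.2340280260434 323.4765582525985 199.12610201751968 [-0.135  0.367  0.67 ]
side 488.62968420340803 313.1582138123888 194.78933746526488 [ 0.446 -0.556  1.173]
wrist 309.08911372504696 315.3065469666378 202.4602921563292 [ 0.252 -0.495  0.373]
{'time': 0.15, 'q': array([-1.34112012e+00,  8.78482187e-02,  1.37191858e+00, -6.63933934e-06,
        1.68359694e+00, -1.03115779e-01]), 'joint_velocities': array([-0.0006211 , -0.00116857, -0.00398197,  0.00012577,  0.00014011,
        0.00103894]), 'tau': array([ 1.39246942e-03, -3.52373886e+01, -3.13679409e+01, -2.03398231e-04,
        8.04871117e-03,  1.75025127e-05]), 'eef_pos': array([ 0.17960387, -0.51958181,  0.30296764]), 'eef_rot': array([-3.09645875e+00, -5.20045654e-01,  1.86167761e-04]), 'ft_force': array([-0.39770739, -0.22210424,  0.26841264]), 'torque': array([-0.03070736,  0.04522595,  0.00114365]), 'gripper_force': 0.0, 'opening': 0.08529534068551202}
```

View pics/scene0.png

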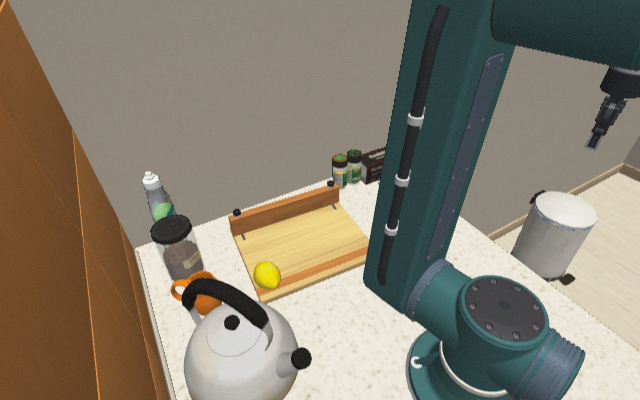

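View pics/side0.png

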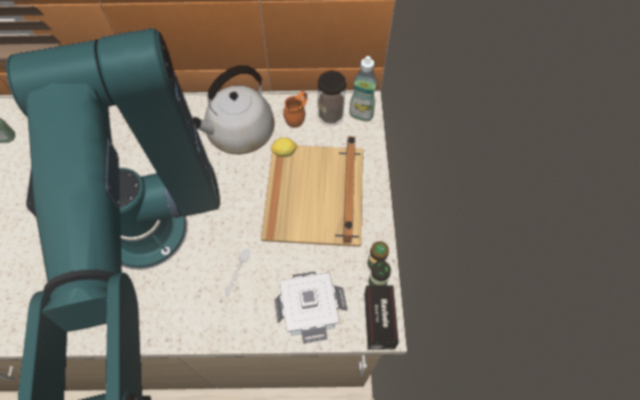

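The side view shows the board (265-363, 145-243) with the stop at x≈349, the lemon at (284,147), and the box at (310,302) with four open clips. In the scene view the arm hides the box. Next, an enlarged crop and the depth measurements.

```bash
python3 - <<'E'
from h import *
c=load('side'); cv2.imwrite('pics/side0c.png',cv2.resize(c['frame'][130:360,250:410],None,fx=2.6,fy=2.6,interpolation=cv2.INTER_CUBIC))
w=cloud(c)
def box(z0,z1,u0,u1,v0,v1,name):
    s=w[v0:v1,u0:u1]; m=(s[...,2]>z0)&(s[...,2]<z1); p=s[m]
    print(name,len(p),p.mean(0).round(4),cv2.minAreaRect(p[:,:2].astype(np.float32)*1000) if len(p)>4 else '', np.percentile(p,[1,99],axis=0).round(3).tolist())
box(.1,.125,270,350,265,345,'grip'); box(.076,.095,270,350,265,345,'lid')
box(.015,.03,262,366,140,246,'boardtop'); box(.07,.085,335,360,140,246,'stoptop'); box(.085,.12,335,365,130,246,'knobs')
box(.03,.09,265,300,130,160,'lemon');box(.03,.13,280,310,90,130,'jug')
box(.03,.13,365,400,235,285,'jars')
box(.03,.13,362,400,280,350,'tea')
s=w[180:184,330:360]; print(np.c_[s[0,:,0],s[0,:,2]].round(4).tolist())
cs=load('scene'); ws=cloud(cs)
m=(ws[...,2]>.05)&(ws[...,2]<.07)&(ws[...,0]>.4)&(ws[...,0]<.7)&(ws[...,1]>-.2)&(ws[...,1]<.2)
p=ws[m]; print('stopface scene',len(p)); 
import numpy as np
if len(p): print(np.polyfit(p[:,1],p[:,0],1),np.percentile(p,[1,25,50,75,99],axis=0).round(4))
E
```

```text
grip 298 [ 0.4323 -0.222   0.1132] ((432.1046447753906, -220.40866088867188), (37.986385345458984, 37.97491455078125), 9.084837913513184) [[0.413, -0.24, 0.102], [0.451, -0.201, 0.118]]
lid 2657 [ 0.4324 -0.2247  0.0842] ((433.49578857421875, -220.82606506347656), (136.4287109375, 136.24270629882812), 12.325468063354492) [[0.368, -0.286, 0.076], [0.497, -0.157, 0.091]]
boardtop 8144 [0.4407 0.0881 0.0232] ((433.72479248046875, 109.94477844238281), (316.6240539550781, 290.4709777832031), 85.78911590576172) [[0.316, -0.05, 0.017], [0.578, 0.246, 0.029]]
stoptop 750 [0.5396 0.0814 0.079 ] ((540.258544921875, 87.3687744140625), (286.380126953125, 22.144920349121094), 85.6730728149414) [[0.52, -0.054, 0.072], [0.558, 0.22, 0.084]]
knobs 94 [0.5397 0.0845 0.0939] ((540.5111083984375, 95.91046905517578), (276.3249816894531, 17.20733642578125), 85.7126235961914) [[0.522, -0.042, 0.086], [0.558, 0.234, 0.101]]
lemon 439 [0.3616 0.2243 0.0639] ((345.6330871582031, 241.97933959960938), (62.01075744628906, 109.28855895996094), 49.87407684326172) [[0.31, 0.2, 0.034], [0.399, 0.293, 0.08]]
jug 573
[... 554 characters left out ...]
[0.4944, 0.0236], [0.4972, 0.0229], [0.4999, 0.0237], [0.5027, 0.0222], [0.5056, 0.0206], [0.5081, 0.0248], [0.5111, 0.0203], [0.5135, 0.0252], [0.5163, 0.0244], [0.5191, 0.0236], [0.5218, 0.0242], [0.5246, 0.0236], [0.527, 0.0285], [0.53, 0.0251], [0.5327, 0.0251], [0.5314, 0.0772], [0.5338, 0.0802], [0.5365, 0.0792], [0.5392, 0.0779], [0.5416, 0.0799], [0.5442, 0.0797], [0.5465, 0.0831], [0.5497, 0.0772], [0.5521, 0.0795], [0.5606, 0.0203], [0.5627, 0.0263], [0.5659, 0.0222], [0.5685, 0.0235], [0.5712, 0.0234]]
stopface scene 1402
[-0.0135661   0.59289571] [[ 0.5169 -0.1969  0.0503]
 [ 0.5297 -0.0753  0.0555]
 [ 0.5829  0.0333  0.0607]
 [ 0.6581  0.1198  0.0655]
 [ 0.6611  0.1967  0.0697]]
```

View pics/side0c.png

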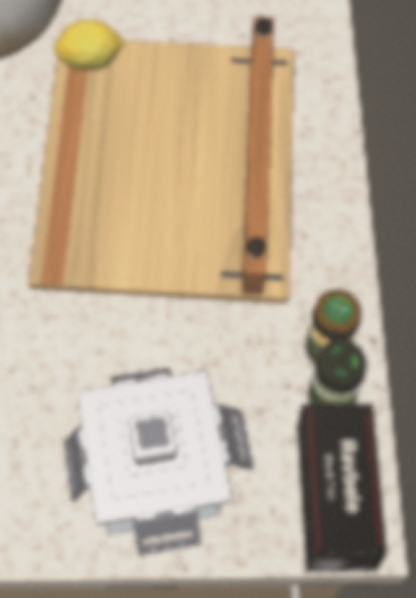

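```bash
cat > plan.py <<'E'
# plan.py x y z(mm) yaw(deg) rows ...  : rows from the measured pose, keeping the tool upright
import sys; from h import *
s=sensors.state(); p=s['eef_pos']*1000; r=R.from_rotvec(s['eef_rot'])
yaw=lambda r:np.degrees(np.arctan2(*r.as_matrix()[[1,0],0]))
print('t',round(s['time'],2),'tcp',p.round(1),'yaw',yaw(r).round(2),'tilt z',r.as_matrix()[:,2].round(4),'F',s['ft_force'].round(1),'open',round(s['opening']*1e3,1),'gf',s['gripper_force'],'q6',s['q'][5].round(2))
a=list(map(float,sys.argv[1:])); down=lambda y:R.from_euler('z',y,degrees=True)*R.from_rotvec([np.pi,0,0])
y=yaw(r); r=down(y); out=[]
for i in range(0,len(a),5):
    T=np.array(a[i:i+3]); n=int(a[i+4]); Y=a[i+3]; p0,y0=p.copy(),y
    for k in range(1,n+1):
        g=p0+(T-p0)*k/n; gy=y0+(Y-y0)*k/n
        d=np.round(r.inv().apply(g-p),1 if n==1 else 0); rz=round(-(gy-y)*2)/2
        p=p+r.apply(d); y-=rz; r=down(y); out.append([[int(v) if v==int(v) else float(v) for v in d],[0,0,rz]])
for i in range(0,len(out),5): print(out[i:i+5])
print('end',p.round(1),round(y,2))
E
python3 plan.py 432 -220.5 300 9.1 10
```

```text
t 0.15 tcp [ 179.6 -519.6  303. ] yaw 19.07 tilt z [-4.0e-04  1.7e-03 -1.0e+00] F [-0.4 -0.2  0.3] open 85.3 gf 0.0 q6 -0.1
[[[34, -20, 0], [0, 0, 1.0]], [[33, -21, 1], [0, 0, 1.0]], [[33, -21, 0], [0, 0, 1.0]], [[32, -22, 0], [0, 0, 1.0]], [[32, -22, 0], [0, 0, 1.0]]]
[[[32, -23, 1], [0, 0, 1.0]], [[32, -23, 0], [0, 0, 1.0]], [[31, -24, 0], [0, 0, 1.0]], [[30, -25, 1], [0, 0, 1.0]], [[30, -25, 0], [0, 0, 1.0]]]
end [ 431.8 -220.2  300. ] 9.07
```

Emit:
servo_tool(
  moves=[
    [[34, -20, 0], [0, 0, 1], -1],
    [[33, -21, 1], [0, 0, 1], -1],
    [[33, -21, 0], [0, 0, 1], -1],
    [[32, -22, 0], [0, 0, 1], -1],
    [[32, -22, 0], [0, 0, 1], -1],
  ],
  grip_force=100,
)

```text
time: 0.78
eef_pos: [0.3059, -0.3691, 0.3025]
eef_rot: [-3.118, -0.383, 0.0]
ft_force: [0.6, -0.2, -0.2]
opening: 0.0857
gripper_force: 0.0
```

Emit:
servo_tool(
  moves=[
    [[32, -23, 1], [0, 0, 1], -1],
    [[32, -23, 0], [0, 0, 1], -1],
    [[31, -24, 0], [0, 0, 1], -1],
    [[30, -25, 1], [0, 0, 1], -1],
    [[30, -25, 0], [0, 0, 1], -1],
  ],
)

```text
time: 1.4
eef_pos: [0.4324, -0.2193, 0.3005]
eef_rot: [-3.132, -0.247, 0.001]
ft_force: [-0.3, 0.2, 0.4]
opening: 0.0854
gripper_force: 0.0
```

```bash
python3 - <<'E'
from h import *
c=grab('wrist'); s=grab('scene'); w=cloud(c)
cv2.imwrite('pics/w1.png',c['frame'])
for z0,z1 in((.104,.12),(.076,.09)):
    m=(w[...,2]>z0)&(w[...,2]<z1)&(abs(w[...,0]-.432)<.1)&(abs(w[...,1]+.22)<.1)
    p=w[m]; print(len(p),p.mean(0).round(4),cv2.minAreaRect(p[:,:2].astype(np.float32)*1000))
# scene: stop top & face
w=cloud(s)
m=(w[...,2]>.074)&(w[...,2]<.083)&(w[...,0]>.48)&(w[...,0]<.58)&(w[...,1]>-.1)&(w[...,1]<.26)
p=w[m]; print('stop',len(p)); 
if len(p)>5: print(cv2.minAreaRect(p[:,:2].astype(np.float32)*1000))
m=(w[...,2]>.035)&(w[...,2]<.068)&(w[...,0]>.5)&(w[...,0]<.56)&(w[...,1]>-.1)&(w[...,1]<.26)
p=w[m]
if len(p)>5: print('face',len(p),np.polyfit(p[:,1],p[:,0],1),np.median(p,0))
E
python3 plan.py 432 -220.5 175 9.1 5
```

```text
1771 [ 0.4325 -0.2216  0.112 ] ((431.2122497558594, -221.8375244140625), (36.692691802978516, 37.989280700683594), 8.761293411254883)
13895 [ 0.4369 -0.221   0.0826] ((431.6134338378906, -221.99681091308594), (131.1532745361328, 131.53289794921875), 9.07590103149414)
stop 601
((539.8775634765625, 70.70011901855469), (59.919395446777344, 345.4638366699219), 3.3621397018432617)
face 1062 [0.07706331 0.52055847] [0.5289614  0.11058917 0.05163377]
t 1.5 tcp [ 433.4 -217.9  300.4] yaw 9.34 tilt z [ 1.0e-04  1.7e-03 -1.0e+00] F [-0.4  0.2 -0.8] open 85.7 gf 0.0 q6 0.82
[[[0, 0, 25], [0, 0, 0.0]], [[-1, 1, 25], [0, 0, 0.0]], [[0, 0, 25], [0, 0, 0.0]], [[0, 1, 25], [0, 0, 0.0]], [[-1, 0, 25], [0, 0, 0.0]]]
end [ 431.7 -220.2  175.4] 9.34
```

View pics/w1.png

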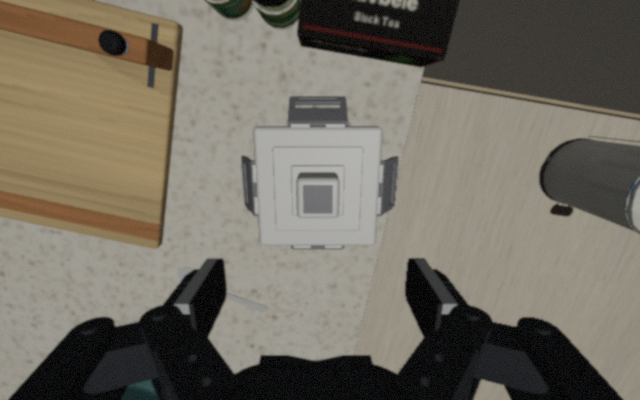

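The wrist view shows the box square with the tool at (318,190), grip block at (320,195), clips open. Two views agree: grip ≈ (431.7, -221.5), top 112 mm. Descending.

Emit:
servo_tool(
  moves=[
    [[-1, 1, 25], [0, 0, 0], -1],
    [[-1, 1, 25], [0, 0, 0], -1],
    [[0, 1, 25], [0, 0, 0], -1],
    [[0, 0, 25], [0, 0, 0], -1],
    [[0, 0, 25], [0, 0, 0], -1],
  ],
)

```text
time: 2.12
eef_pos: [0.4297, -0.2243, 0.1749]
eef_rot: [3.132, 0.247, -0.001]
ft_force: [0.5, 0.5, -0.0]
opening: 0.0855
gripper_force: 0.0
```

```bash
python3 plan.py 431.7 -221.5 158 9.1 2
```

```text
t 2.12 tcp [ 429.7 -224.3  174.9] yaw 9.03 tilt z [-7.e-04 -2.e-04 -1.e+00] F [ 0.5  0.5 -0. ] open 85.5 gf 0.0 q6 0.82
[[[1, -1, 8], [0, 0, 0.0]], [[1, -1, 9], [0, 0, 0.0]]]
end [ 431.4 -222.   157.9] 9.03
```

Emit:
servo_tool(
  moves=[
    [[1, -1, 8], [0, 0, 0], -1],
    [[1, -1, 9], [0, 0, 0], -1],
    [[0, 0, 0], [0, 0, 0], 1],
    [[0, 0, 0], [0, 0, 0], 1],
    [[0, 0, 0], [0, 0, 0], 1],
  ],
  grip_force=100,
)

```text
time: 2.75
eef_pos: [0.4325, -0.2214, 0.1603]
eef_rot: [3.131, 0.248, 0.003]
ft_force: [0.7, 1.2, -1.1]
opening: 0.036
gripper_force: 100.7
```

Emit:
servo_tool(
  moves=[
    [[0, 0, 0], [0, 0, 0], 1],
    [[0, 0, 0], [0, 0, 0], 1],
    [[0, 0, 0], [0, 0, 0], 1],
    [[0, 0, 0], [0, 0, 0], 1],
    [[0, 0, -5], [0, 0, 0], 1],
  ],
)

```text
time: 3.38
eef_pos: [0.4314, -0.2211, 0.1628]
eef_rot: [-3.131, -0.249, 0.003]
ft_force: [0.5, 0.1, -6.0]
opening: 0.0365
gripper_force: 100.4
```

```bash
python3 plan.py 431.7 -221.5 220 9.1 3 415 61 220 -4.4 12
```

```text
t 3.38 tcp [ 431.4 -221.1  162.8] yaw 9.08 tilt z [-2.2e-03  8.0e-04 -1.0e+00] F [ 0.5  0.1 -6. ] open 36.5 gf 100.42035698890686 q6 0.82
[[[0, 0, -19], [0, 0, 0.0]], [[0, 0, -19], [0, 0, 0.0]], [[0, 0, -19], [0, 0, 0.0]], [[2, -23, 0], [0, 0, 1.0]], [[2, -24, 0], [0, 0, 1.0]]]
[[[2, -23, 0], [0, 0, 1.5]], [[1, -24, 0], [0, 0, 1.0]], [[0, -23, 0], [0, 0, 1.0]], [[0, -24, 0], [0, 0, 1.0]], [[0, -24, 0], [0, 0, 1.5]]]
[[[-1, -23, 0], [0, 0, 1.0]], [[-1, -24, 0], [0, 0, 1.0]], [[-2, -23, 0], [0, 0, 1.0]], [[-2, -24, 0], [0, 0, 1.5]], [[-3, -23, 0], [0, 0, 1.0]]]
end [414.8  61.1 219.8] -4.42
```

Emit:
servo_tool(
  moves=[
    [[0, 0, -19], [0, 0, 0], 1],
    [[0, 0, -19], [0, 0, 0], 1],
    [[0, 0, -19], [0, 0, 0], 1],
    [[2, -23, 0], [0, 0, 1], 1],
    [[2, -24, 0], [0, 0, 1], 1],
  ],
)

```text
time: 4.0
eef_pos: [0.4283, -0.174, 0.2196]
eef_rot: [-3.135, -0.191, 0.004]
ft_force: [-0.4, 0.1, -6.1]
opening: 0.0364
gripper_force: 101.2
```

Emit:
servo_tool(
  moves=[
    [[2, -23, 0], [0, 0, 1.5], 1],
    [[1, -24, 0], [0, 0, 1], 1],
    [[0, -23, 0], [0, 0, 1], 1],
    [[0, -24, 0], [0, 0, 1], 1],
    [[0, -24, 0], [0, 0, 1.5], 1],
  ],
)

```text
time: 4.62
eef_pos: [0.4216, -0.0558, 0.2193]
eef_rot: [-3.141, -0.028, 0.005]
ft_force: [0.3, 0.7, -6.0]
opening: 0.036
gripper_force: 101.2
```

Emit:
servo_tool(
  moves=[
    [[-1, -23, 0], [0, 0, 1], 1],
    [[-1, -24, 0], [0, 0, 1], 1],
    [[-2, -23, 0], [0, 0, 1], 1],
    [[-2, -24, 0], [0, 0, 1.5], 1],
    [[-3, -23, 0], [0, 0, 1], 1],
  ],
)

```text
time: 5.25
eef_pos: [0.4147, 0.0613, 0.2193]
eef_rot: [3.138, -0.123, -0.005]
ft_force: [-0.6, -1.0, -6.2]
opening: 0.0359
gripper_force: 101.2
```

```bash
python3 plan.py 415 61 185 -4.4 5; python3 - <<'E'
from h import *
c=grab('side'); s=grab('scene')
a=cv2.resize(c['frame'][120:280,240:400],None,fx=3,fy=3); b=cv2.resize(s['frame'][120:320,200:400],None,fx=1.6,fy=2.4)
cv2.imwrite('pics/m2.png',np.hstack([a,cv2.resize(b,(320,480))]))
w=cloud(c)
for z0,z1 in((.12,.16),):
    m=(w[...,2]>z0)&(w[...,2]<z1)&(abs(w[...,0]-.415)<.11)&(abs(w[...,1]-.06)<.11)
    p=w[m]; print(len(p),np.median(p,0)); print(cv2.minAreaRect(p[:,:2].astype(np.float32)*1000))
E
```

```text
t 5.25 tcp [414.7  61.3 219.3] yaw -4.47 tilt z [-2.9e-03 -6.0e-04 -1.0e+00] F [-0.6 -1.  -6.2] open 35.9 gf 101.16023898124695 q6 1.66
[[[0, 0, 7], [0, 0, 0.0]], [[0, 0, 7], [0, 0, 0.0]], [[0, 0, 7], [0, 0, 0.0]], [[0, 0, 6], [0, 0, 0.0]], [[0, 0, 7], [0, 0, 0.0]]]
end [414.7  61.3 185.3] -4.47
2100 [0.41814924 0.04241195 0.1431174 ]
((416.4790954589844, 53.47379684448242), (143.33624267578125, 151.2965850830078), 88.36274719238281)
```

View pics/m2.png

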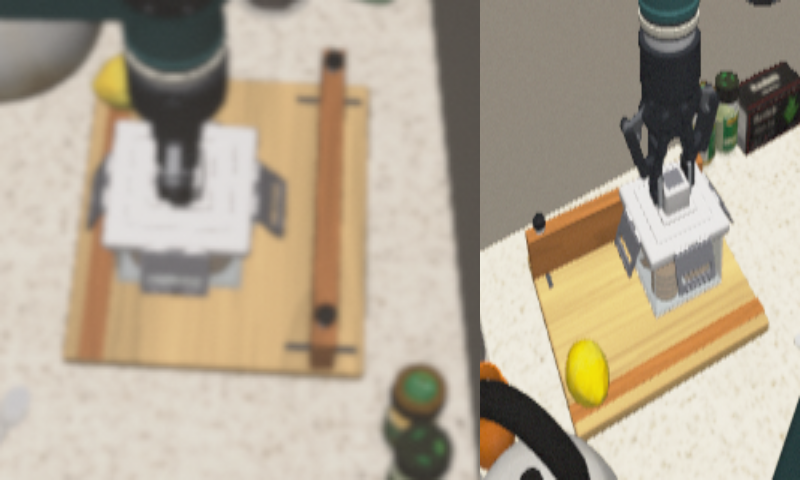

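The box hangs upright over the board; side crop shows it at (180,185), stop face at x≈318, lemon clear. Lowering close to the board.

Emit:
servo_tool(
  moves=[
    [[0, 0, 10], [0, 0, 0], 1],
    [[0, 0, 10], [0, 0, 0], 1],
    [[0, 0, 10], [0, 0, 0], 1],
    [[0, 0, 6], [0, 0, 0], 1],
    [[0, 0, 0], [0, 0, 0], 1],
  ],
)

```text
time: 5.98
eef_pos: [0.4152, 0.0605, 0.1841]
eef_rot: [3.139, -0.122, -0.003]
ft_force: [0.2, 0.2, -4.5]
opening: 0.0364
gripper_force: 101.7
```

Emit:
servo_tool(
  moves=[
    [[0, 0, 1], [0, 0, 0], 1],
    [[0, 0, 0], [0, 0, 0], 1],
    [[0, 0, 0], [0, 0, 0], 1],
    [[0, 0, 0], [0, 0, 0], 1],
    [[0, 0, 0], [0, 0, 0], 1],
  ],
)

```text
time: 6.6
eef_pos: [0.4156, 0.0607, 0.184]
eef_rot: [3.139, -0.121, 0.0]
ft_force: [-0.0, 0.4, -6.0]
opening: 0.0366
gripper_force: 101.7
```

```bash
python3 - <<'E'
from h import *
c=grab('scene')
cv2.imwrite('pics/b3.png',cv2.resize(c['frame'][170:270,245:365],None,fx=6,fy=6,interpolation=cv2.INTER_CUBIC))
E
python3 plan.py
```

```text
t 6.65 tcp [415.6  60.7 183.9] yaw -4.43 tilt z [ 1.e-04 -1.e-04 -1.e+00] F [ 0.2 -0.3 -5. ] open 36.0 gf 101.69125199317932 q6 1.66
end [415.6  60.7 183.9] -4.43
```

View pics/b3.png

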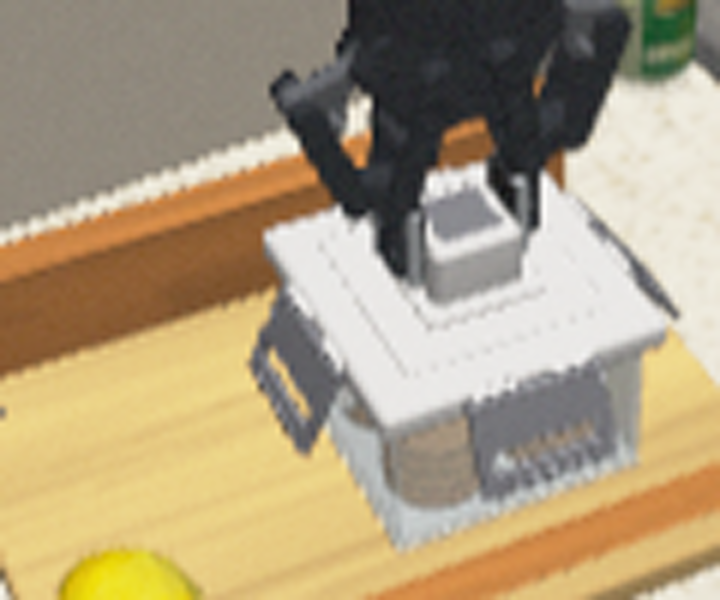

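Emit:
servo_tool(
  moves=[
    [[0, 0, 1], [0, 0, 0], 1],
    [[0, 0, 0], [0, 0, 0], 1],
    [[0, 0, 0], [0, 0, 0], 1],
    [[0, 0, 0], [0, 0, 0], 1],
    [[0, 0, 0], [0, 0, 0], 1],
  ],
)

```text
time: 7.28
eef_pos: [0.4156, 0.0607, 0.1829]
eef_rot: [3.139, -0.121, 0.0]
ft_force: [0.5, -0.1, -4.9]
opening: 0.036
gripper_force: 101.7
```

Emit:
servo_tool(
  moves=[
    [[0, 0, 1], [0, 0, 0], 1],
    [[0, 0, 0], [0, 0, 0], 1],
    [[0, 0, 0], [0, 0, 0], 1],
    [[0, 0, 0], [0, 0, 0], 1],
    [[0, 0, 0], [0, 0, 0], 1],
  ],
)

```text
time: 7.9
eef_pos: [0.4156, 0.0607, 0.1819]
eef_rot: [3.139, -0.121, 0.0]
ft_force: [-0.1, 0.3, -6.4]
opening: 0.0361
gripper_force: 101.7
```

Emit:
servo_tool(
  moves=[
    [[6, 0, 1], [0, 0, 0], 1],
    [[8, 0, 0], [0, 0, 0], 1],
    [[8, 0, 0], [0, 0, 0], 1],
    [[6, 0, 0], [0, 0, 0], 1],
    [[2, 0, 0], [0, 0, 0], 1],
  ],
)

```text
time: 8.52
eef_pos: [0.4455, 0.0585, 0.1815]
eef_rot: [-3.139, 0.122, 0.003]
ft_force: [-7.5, 1.6, 5.5]
opening: 0.0364
gripper_force: 103.1
```

Emit:
servo_tool(
  moves=[
    [[1, 0, 0], [0, 0, 0], 1],
    [[1, 0, 0], [0, 0, 0], 1],
    [[1, 0, 0], [0, 0, 0], 1],
    [[0, 0, 0], [0, 0, 0], 1],
    [[0, 0, 0], [0, 0, 0], 1],
  ],
)

```text
time: 9.15
eef_pos: [0.4483, 0.0582, 0.1814]
eef_rot: [3.139, -0.121, -0.001]
ft_force: [-4.4, 0.4, 3.3]
opening: 0.0361
gripper_force: 102.8
```

Emit:
servo_tool(
  moves=[
    [[1, 0, 0], [0, 0, 0], 1],
    [[0, 0, 0], [0, 0, 0], 1],
    [[1, 0, 0], [0, 0, 0], 1],
    [[0, 0, 0], [0, 0, 0], 1],
    [[0, 0, 0], [0, 0, 0], 1],
  ],
)

```text
time: 9.78
eef_pos: [0.4504, 0.058, 0.1814]
eef_rot: [3.139, -0.122, -0.001]
ft_force: [-6.1, 1.9, 3.0]
opening: 0.0363
gripper_force: 102.9
```

Emit:
servo_tool(
  moves=[
    [[1, 0, 0], [0, 0, 0], 1],
    [[0, 0, 0], [0, 0, 0], 1],
    [[1, 0, 0], [0, 0, 0], 1],
    [[0, 0, 0], [0, 0, 0], 1],
    [[0, 0, 0], [0, 0, 0], 1],
  ],
)

```text
time: 10.4
eef_pos: [0.4524, 0.0579, 0.1814]
eef_rot: [3.139, -0.122, -0.001]
ft_force: [-5.2, 0.6, 3.5]
opening: 0.0363
gripper_force: 102.9
```

Emit:
servo_tool(
  moves=[
    [[1, 0, 0], [0, 0, 0], 1],
    [[0, 0, 0], [0, 0, 0], 1],
    [[0, 0, 0], [0, 0, 0], 1],
    [[0, 0, 0], [0, 0, 0], 1],
    [[0, 0, 0], [0, 0, 0], 1],
  ],
)

```text
time: 11.02
eef_pos: [0.4532, 0.0578, 0.1814]
eef_rot: [3.139, -0.122, -0.002]
ft_force: [-5.9, 1.7, 3.4]
opening: 0.0362
gripper_force: 102.7
```

Emit:
servo_tool(
  moves=[
    [[1, 0, 0], [0, 0, 0], 1],
    [[0, 0, 0], [0, 0, 0], 1],
    [[1, 0, 0], [0, 0, 0], 1],
    [[0, 0, 0], [0, 0, 0], 1],
    [[0, 0, 0], [0, 0, 0], 1],
  ],
)

```text
time: 11.65
eef_pos: [0.454, 0.0578, 0.1816]
eef_rot: [3.139, -0.121, -0.007]
ft_force: [-10.7, 1.2, 8.1]
opening: 0.0359
gripper_force: 103.5
```

```bash
python3 - <<'E'
from h import *
c=grab('side'); s=grab('scene')
a=cv2.resize(c['frame'][150:230,275:375],(500,400),interpolation=cv2.INTER_CUBIC); b=cv2.resize(s['frame'][160:260,250:375],(300,400))
cv2.imwrite('pics/m4.png',np.hstack([a,b]))
E
python3 plan.py
```

```text
t 11.75 tcp [454.   57.8 181.6] yaw -4.43 tilt z [-4.7e-03 -1.0e-04 -1.0e+00] F [-10.4   0.9   7.2] open 35.8 gf 103.45707893371582 q6 1.65
end [454.   57.8 181.6] -4.43
```

View pics/m4.png

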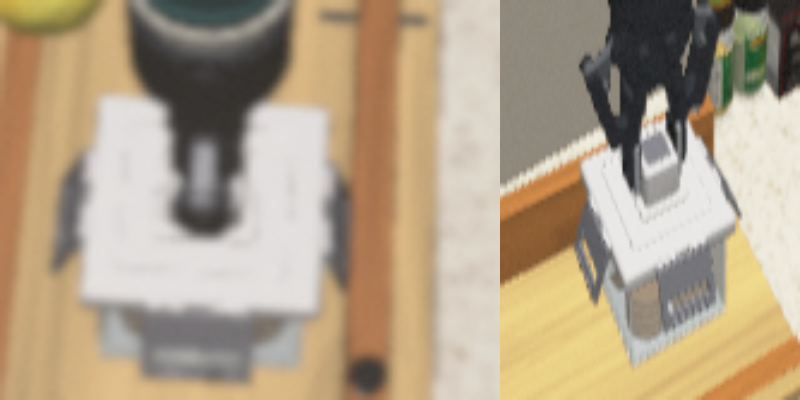

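The crop shows the right clip touching the stop at about (345,230), still open; the force is rising now, so it's at the catch.

Emit:
servo_tool(
  moves=[
    [[1, 0, 0], [0, 0, 0], 1],
    [[0, 0, 0], [0, 0, 0], 1],
    [[1, 0, 0], [0, 0, 0], 1],
    [[0, 0, 0], [0, 0, 0], 1],
    [[0, 0, 0], [0, 0, 0], 1],
  ],
)

```text
time: 12.38
eef_pos: [0.4547, 0.0577, 0.1818]
eef_rot: [3.139, -0.121, -0.013]
ft_force: [-14.7, 1.8, 12.0]
opening: 0.0361
gripper_force: 103.9
```

Emit:
servo_tool(
  moves=[
    [[1, 0, 0], [0, 0, 0], 1],
    [[0, 0, 0], [0, 0, 0], 1],
    [[0, 0, 0], [0, 0, 0], 1],
    [[0, 0, 0], [0, 0, 0], 1],
    [[0, 0, 0], [0, 0, 0], 1],
  ],
)

```text
time: 13.0
eef_pos: [0.4554, 0.0577, 0.1819]
eef_rot: [3.139, -0.121, -0.015]
ft_force: [-16.5, 2.9, 13.5]
opening: 0.0363
gripper_force: 103.9
```

Emit:
servo_tool(
  moves=[
    [[1, 0, 0], [0, 0, 0], 1],
    [[0, 0, 0], [0, 0, 0], 1],
    [[1, 0, 0], [0, 0, 0], 1],
    [[0, 0, 0], [0, 0, 0], 1],
    [[0, 0, 0], [0, 0, 0], 1],
  ],
)

```text
time: 13.62
eef_pos: [0.4597, 0.0573, 0.1815]
eef_rot: [3.139, -0.121, -0.003]
ft_force: [-7.1, 1.3, 4.8]
opening: 0.0361
gripper_force: 103.1
```

Emit:
servo_tool(
  moves=[
    [[1, 0, 0], [0, 0, 0], 1],
    [[0, 0, 0], [0, 0, 0], 1],
    [[1, 0, 0], [0, 0, 0], 1],
    [[0, 0, 0], [0, 0, 0], 1],
    [[0, 0, 0], [0, 0, 0], 1],
  ],
)

```text
time: 14.25
eef_pos: [0.4624, 0.057, 0.1814]
eef_rot: [3.139, -0.122, -0.001]
ft_force: [-4.5, 0.2, 2.5]
opening: 0.0361
gripper_force: 102.7
```

Clip snapped at ~45 mm of travel (force dropped from 17 N). Backing off and turning 90°.

Emit:
servo_tool(
  moves=[
    [[-6, 0, -1], [0, 0, 0], 1],
    [[-12, 0, 0], [0, 0, 0], 1],
    [[-14, 0, 0], [0, 0, 0], 1],
    [[-12, 0, 0], [0, 0, 0], 1],
    [[-3, 0, 0], [0, 0, -5], 1],
  ],
)

```text
time: 14.88
eef_pos: [0.414, 0.0608, 0.1816]
eef_rot: [3.141, 0.02, -0.001]
ft_force: [-0.2, -0.5, -5.3]
opening: 0.0365
gripper_force: 101.6
```

Emit:
servo_tool(
  moves=[
    [[0, 0, 0], [0, 0, -10], 1],
    [[0, 0, 0], [0, 0, -10], 1],
    [[0, 0, 0], [0, 0, -10], 1],
    [[0, 0, 0], [0, 0, -10], 1],
    [[0, 0, 0], [0, 0, -10], 1],
  ],
)

```text
time: 15.5
eef_pos: [0.4147, 0.0608, 0.1817]
eef_rot: [-2.837, -1.35, 0.001]
ft_force: [0.2, 0.0, -4.5]
opening: 0.0362
gripper_force: 101.6
```

Emit:
servo_tool(
  moves=[
    [[0, 0, 0], [0, 0, -10], 1],
    [[0, 0, 0], [0, 0, -10], 1],
    [[0, 0, 0], [0, 0, -10], 1],
    [[0, 0, 0], [0, 0, -5], 1],
    [[0, 0, 0], [0, 0, 0], 1],
  ],
)

```text
time: 16.12
eef_pos: [0.4148, 0.0608, 0.1817]
eef_rot: [-2.307, -2.133, 0.0]
ft_force: [0.9, 0.4, -5.0]
opening: 0.0363
gripper_force: 101.6
```

```bash
python3 plan.py; python3 - <<'E'
from h import *
c=grab('side'); s=grab('scene')
a=cv2.resize(c['frame'][140:240,260:385],(500,400),interpolation=cv2.INTER_CUBIC); b=cv2.resize(s['frame'][160:270,240:372],(300,400))
cv2.imwrite('pics/m5.png',np.hstack([a,b]))
E
```

```text
t 16.12 tcp [414.8  60.8 181.7] yaw 85.52 tilt z [-3.e-04 -1.e-04 -1.e+00] F [ 0.9  0.4 -5. ] open 36.3 gf 101.64259314537048 q6 0.09
end [414.8  60.8 181.7] 85.52
```

View pics/m5.png

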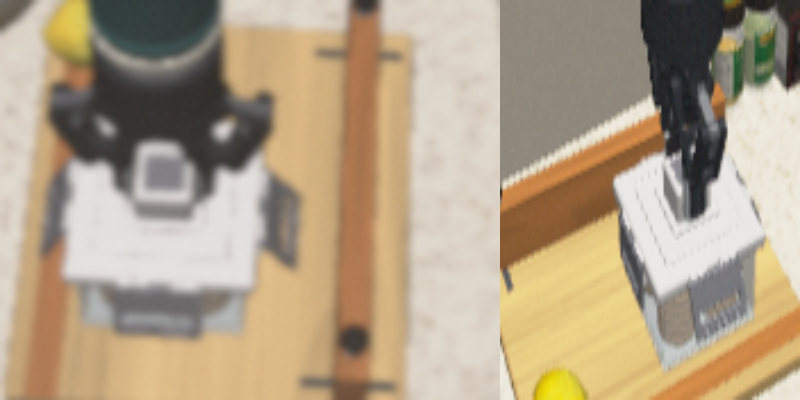

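The first clip, now on the +y side (at (630,260) in the right half), sits flush: shut. Now the second.

Emit:
servo_tool(
  moves=[
    [[0, 8, 0], [0, 0, 0], 1],
    [[0, 10, 0], [0, 0, 0], 1],
    [[0, 9, 0], [0, 0, 0], 1],
    [[0, 6, 0], [0, 0, 0], 1],
    [[0, 3, 0], [0, 0, 0], 1],
  ],
)

```text
time: 16.85
eef_pos: [0.4518, 0.0579, 0.1817]
eef_rot: [-2.305, -2.133, 0.001]
ft_force: [-0.9, -0.6, -4.6]
opening: 0.0365
gripper_force: 101.9
```

Emit:
servo_tool(
  moves=[
    [[0, 1, 0], [0, 0, 0], 1],
    [[0, 1, 0], [0, 0, 0], 1],
    [[0, 1, 0], [0, 0, 0], 1],
    [[0, 1, 0], [0, 0, 0], 1],
    [[0, 0, 0], [0, 0, 0], 1],
  ],
)

```text
time: 17.48
eef_pos: [0.4532, 0.0578, 0.1818]
eef_rot: [-2.302, -2.131, 0.007]
ft_force: [-9.9, -0.5, 0.8]
opening: 0.0363
gripper_force: 102.7
```

Emit:
servo_tool(
  moves=[
    [[0, 1, 0], [0, 0, 0], 1],
    [[0, 0, 0], [0, 0, 0], 1],
    [[0, 1, 0], [0, 0, 0], 1],
    [[0, 0, 0], [0, 0, 0], 1],
    [[0, 0, 0], [0, 0, 0], 1],
  ],
)

```text
time: 18.1
eef_pos: [0.4539, 0.0578, 0.182]
eef_rot: [-2.3, -2.13, 0.011]
ft_force: [-14.0, 0.3, 3.9]
opening: 0.0362
gripper_force: 103.1
```

Emit:
servo_tool(
  moves=[
    [[0, 1, 0], [0, 0, 0], 1],
    [[0, 0, 0], [0, 0, 0], 1],
    [[0, 1, 0], [0, 0, 0], 1],
    [[0, 0, 0], [0, 0, 0], 1],
    [[0, 0, 0], [0, 0, 0], 1],
  ],
)

```text
time: 18.73
eef_pos: [0.4599, 0.0573, 0.1819]
eef_rot: [2.305, 2.133, 0.001]
ft_force: [-1.1, -0.1, -5.2]
opening: 0.0367
gripper_force: 101.6
```

Emit:
servo_tool(
  moves=[
    [[0, 1, 0], [0, 0, 0], 1],
    [[0, 0, 0], [0, 0, 0], 1],
    [[0, 1, 0], [0, 0, 0], 1],
    [[0, 0, 0], [0, 0, 0], 1],
    [[0, 0, 0], [0, 0, 0], 1],
  ],
)

```text
time: 19.35
eef_pos: [0.4614, 0.0572, 0.1819]
eef_rot: [2.306, 2.134, -0.0]
ft_force: [-0.9, -0.4, -4.8]
opening: 0.0363
gripper_force: 101.6
```

Second snapped. Back off, turn, approach for the third (forward is then −x tool).

Emit:
servo_tool(
  moves=[
    [[0, -6, 0], [0, 0, 0], 1],
    [[0, -12, 0], [0, 0, 0], 1],
    [[0, -14, 0], [0, 0, 0], 1],
    [[0, -12, 0], [0, 0, 0], 1],
    [[0, -3, 0], [0, 0, -5], 1],
  ],
)

```text
time: 19.98
eef_pos: [0.4131, 0.0609, 0.1819]
eef_rot: [-2.207, -2.235, 0.0]
ft_force: [0.6, -0.2, -5.9]
opening: 0.0359
gripper_force: 101.7
```

Emit:
servo_tool(
  moves=[
    [[0, 0, 0], [0, 0, -10], 1],
    [[0, 0, 0], [0, 0, -10], 1],
    [[0, 0, 0], [0, 0, -10], 1],
    [[0, 0, 0], [0, 0, -10], 1],
    [[0, 0, 0], [0, 0, -10], 1],
  ],
)

```text
time: 20.6
eef_pos: [0.4139, 0.0609, 0.182]
eef_rot: [1.051, 2.96, 0.0]
ft_force: [0.4, 0.3, -5.1]
opening: 0.0359
gripper_force: 101.8
```

Emit:
servo_tool(
  moves=[
    [[0, 0, 0], [0, 0, -10], 1],
    [[0, 0, 0], [0, 0, -10], 1],
    [[0, 0, 0], [0, 0, -10], 1],
    [[0, 0, 0], [0, 0, -5], 1],
    [[0, 0, 0], [0, 0, 0], 1],
  ],
)

```text
time: 21.22
eef_pos: [0.414, 0.0608, 0.182]
eef_rot: [0.123, 3.139, -0.0]
ft_force: [-0.2, 0.0, -5.3]
opening: 0.0363
gripper_force: 101.8
```

```bash
python3 plan.py
```

```text
t 21.23 tcp [414.   60.8 182. ] yaw 175.51 tilt z [ 4.e-04 -1.e-04 -1.e+00] F [-0.2  0.  -5.3] open 36.3 gf 101.77888512611389 q6 -1.48
end [414.   60.8 182. ] 175.51
```

Emit:
servo_tool(
  moves=[
    [[-8, 0, 0], [0, 0, 0], 1],
    [[-10, 0, 0], [0, 0, 0], 1],
    [[-9, 0, 0], [0, 0, 0], 1],
    [[-6, 0, 0], [0, 0, 0], 1],
    [[-3, 0, 0], [0, 0, 0], 1],
  ],
)

```text
time: 21.85
eef_pos: [0.4506, 0.058, 0.1817]
eef_rot: [-0.122, -3.138, 0.0]
ft_force: [-3.8, -0.3, -2.7]
opening: 0.0362
gripper_force: 101.8
```

Emit:
servo_tool(
  moves=[
    [[-1, 0, 0], [0, 0, 0], 1],
    [[-1, 0, 0], [0, 0, 0], 1],
    [[-1, 0, 0], [0, 0, 0], 1],
    [[-1, 0, 0], [0, 0, 0], 1],
    [[0, 0, 0], [0, 0, 0], 1],
  ],
)

```text
time: 22.48
eef_pos: [0.452, 0.0579, 0.1818]
eef_rot: [-0.121, -3.132, 0.0]
ft_force: [-9.4, 0.5, 0.7]
opening: 0.0362
gripper_force: 102.4
```

Emit:
servo_tool(
  moves=[
    [[-1, 0, 0], [0, 0, 0], 1],
    [[0, 0, 0], [0, 0, 0], 1],
    [[-1, 0, 0], [0, 0, 0], 1],
    [[0, 0, 0], [0, 0, 0], 1],
    [[0, 0, 0], [0, 0, 0], 1],
  ],
)

```text
time: 23.1
eef_pos: [0.4527, 0.0579, 0.182]
eef_rot: [-0.12, -3.129, 0.0]
ft_force: [-13.1, 0.8, 5.9]
opening: 0.0364
gripper_force: 103.1
```

Emit:
servo_tool(
  moves=[
    [[-1, 0, 0], [0, 0, 0], 1],
    [[0, 0, 0], [0, 0, 0], 1],
    [[-1, 0, 0], [0, 0, 0], 1],
    [[0, 0, 0], [0, 0, 0], 1],
    [[0, 0, 0], [0, 0, 0], 1],
  ],
)

```text
time: 23.72
eef_pos: [0.4588, 0.0574, 0.1819]
eef_rot: [0.121, 3.138, 0.0]
ft_force: [-0.0, 0.7, -5.7]
opening: 0.0364
gripper_force: 101.8
```

Emit:
servo_tool(
  moves=[
    [[-1, 0, 0], [0, 0, 0], 1],
    [[0, 0, 0], [0, 0, 0], 1],
    [[-1, 0, 0], [0, 0, 0], 1],
    [[0, 0, 0], [0, 0, 0], 1],
    [[0, 0, 0], [0, 0, 0], 1],
  ],
)

```text
time: 24.35
eef_pos: [0.4601, 0.0572, 0.1817]
eef_rot: [-0.121, -3.138, 0.0]
ft_force: [-2.0, -0.5, -5.4]
opening: 0.0362
gripper_force: 101.8
```

Third snapped. Back off, set down, look before releasing.

Emit:
servo_tool(
  moves=[
    [[6, 0, 0], [0, 0, 0], 1],
    [[12, 0, 0], [0, 0, 0], 1],
    [[14, 0, 0], [0, 0, 0], 1],
    [[10, 0, 0], [0, 0, 0], 1],
    [[3, 0, 0], [0, 0, 0], 1],
  ],
)

```text
time: 24.98
eef_pos: [0.4147, 0.0608, 0.182]
eef_rot: [0.121, 3.139, -0.0]
ft_force: [0.1, 0.2, -5.0]
opening: 0.0361
gripper_force: 101.7
```

Emit:
servo_tool(
  moves=[
    [[0, 0, 0.5], [0, 0, 0], 1],
    [[0, 0, 0], [0, 0, 0], 1],
    [[0, 0, 0.5], [0, 0, 0], 1],
    [[0, 0, 0], [0, 0, 0], 1],
    [[0, 0, 0], [0, 0, 0], 1],
  ],
)

```text
time: 25.6
eef_pos: [0.416, 0.0607, 0.1813]
eef_rot: [0.122, 3.138, -0.0]
ft_force: [1.0, -0.2, -3.0]
opening: 0.0365
gripper_force: 102.2
```

Emit:
servo_tool(
  moves=[
    [[0, 0, 0.5], [0, 0, 0], 1],
    [[0, 0, 0], [0, 0, 0], 1],
    [[0, 0, 0], [0, 0, 0], 1],
    [[0, 0, 0], [0, 0, 0], -1],
    [[0, 0, 0], [0, 0, 0], -1],
  ],
)

```text
time: 26.22
eef_pos: [0.4156, 0.0608, 0.1802]
eef_rot: [0.121, 3.139, 0.0]
ft_force: [0.3, 0.4, 0.3]
opening: 0.071
gripper_force: 0.0
```

Emit:
servo_tool(
  moves=[
    [[0, 0, 0], [0, 0, 0], -1],
    [[0, 0, 0], [0, 0, 0], -1],
    [[0, 0, -15], [0, 0, 0], -1],
    [[0, 0, -25], [0, 0, 0], -1],
    [[0, 0, 0], [0, 0, 10], -1],
  ],
)

```text
time: 26.85
eef_pos: [0.417, 0.0608, 0.2241]
eef_rot: [0.401, 3.109, 0.001]
ft_force: [0.9, -0.1, 0.0]
opening: 0.0854
gripper_force: 0.0
```

Emit:
servo_tool(
  moves=[
    [[0, 0, 0], [0, 0, 10], -1],
    [[0, 0, 0], [0, 0, 10], -1],
    [[0, 0, 0], [0, 0, 10], -1],
    [[0, 0, 0], [0, 0, 10], -1],
    [[0, 0, 0], [0, 0, 10], -1],
  ],
)

```text
time: 27.48
eef_pos: [0.4159, 0.0607, 0.2217]
eef_rot: [1.682, 2.652, 0.001]
ft_force: [0.4, -0.6, 0.1]
opening: 0.0855
gripper_force: 0.0
```

Emit:
servo_tool(
  moves=[
    [[0, 0, 0], [0, 0, 10], -1],
    [[0, 0, 0], [0, 0, 10], -1],
    [[0, 0, 0], [0, 0, 10], -1],
    [[0, 0, 0], [0, 0, 0], -1],
    [[0, 0, 0], [0, 0, 0], -1],
  ],
)

```text
time: 28.1
eef_pos: [0.4157, 0.0607, 0.221]
eef_rot: [2.303, 2.136, 0.001]
ft_force: [0.3, -0.5, 0.6]
opening: 0.0853
gripper_force: 0.0
```

```bash
python3 plan.py; python3 - <<'E'
from h import *
c=grab('side'); s=grab('scene'); k=grab('wrist')
a=cv2.resize(c['frame'][140:240,260:385],(400,320),interpolation=cv2.INTER_CUBIC); b=cv2.resize(s['frame'][160:270,240:372],(384,320))
cv2.imwrite('pics/m6.png',np.hstack([a,b]))
w=cloud(k)
for z0,z1 in((.126,.145),):
    m=(w[...,2]>z0)&(w[...,2]<z1)&(abs(w[...,0]-.415)<.035)&(abs(w[...,1]-.06)<.035)
    p=w[m]; print(len(p),np.median(p,0)); print(cv2.minAreaRect(p[:,:2].astype(np.float32)*1000))
E
```

```text
t 28.1 tcp [415.7  60.7 221. ] yaw 85.71 tilt z [ 9.e-04 -1.e-04 -1.e+00] F [ 0.3 -0.5  0.6] open 85.3 gf 0.0 q6 0.08
end [415.7  60.7 221. ] 85.71
4107 [0.4170896  0.06268423 0.13313766]
((417.0096740722656, 60.11460876464844), (37.88326644897461, 37.99411392211914), 85.76983642578125)
```

View pics/m6.png

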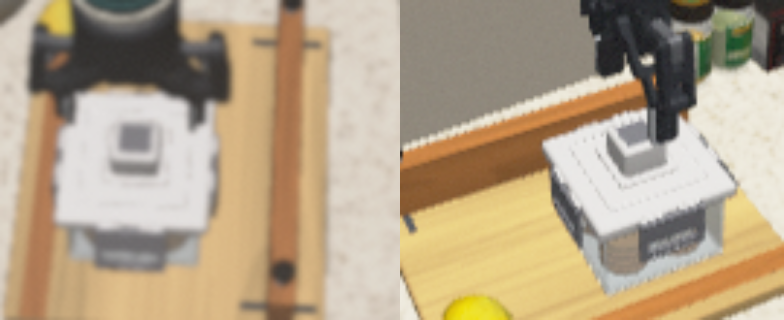

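The box stands on the board; +y, −x and stop-facing clips look flush, the −y one (side crop (130,250)) is still open. Regrip, lift 1 mm, turn 90°.

Emit:
servo_tool(
  moves=[
    [[0, 1, 20], [0, 0, 0], -1],
    [[0, 0, 14], [0, 0, 0], -1],
    [[0, 0, 6], [0, 0, 0], -1],
    [[0, 0, 0], [0, 0, 0], -1],
    [[0, 0, 0], [0, 0, 0], 1],
  ],
)

```text
time: 28.88
eef_pos: [0.4169, 0.0607, 0.181]
eef_rot: [2.305, 2.133, 0.001]
ft_force: [0.3, -0.5, -0.2]
opening: 0.0697
gripper_force: 0.0
```

Emit:
servo_tool(
  moves=[
    [[0, 0, 0], [0, 0, 0], 1],
    [[0, 0, 0], [0, 0, 0], 1],
    [[0, 0, 0], [0, 0, 0], 1],
    [[0, 0, 0], [0, 0, 0], 1],
    [[0, 0, -1.5], [0, 0, 0], 1],
  ],
)

```text
time: 29.5
eef_pos: [0.4163, 0.0606, 0.1813]
eef_rot: [-2.305, -2.134, 0.001]
ft_force: [0.0, -0.2, -5.5]
opening: 0.0362
gripper_force: 100.6
```

Emit:
servo_tool(
  moves=[
    [[0, 0, 0], [0, 0, 0], 1],
    [[0, 0, 0], [0, 0, 0], 1],
    [[0, 0, 0], [0, 0, -5], 1],
    [[0, 0, 0], [0, 0, -10], 1],
    [[0, 0, 0], [0, 0, -10], 1],
  ],
)

```text
time: 30.12
eef_pos: [0.4159, 0.0606, 0.1812]
eef_rot: [-1.781, -2.586, 0.002]
ft_force: [0.6, -0.5, -2.3]
opening: 0.0362
gripper_force: 101.0
```

```bash
python3 plan.py
```

```text
t 30.12 tcp [415.9  60.6 181.2] yaw 110.88 tilt z [-2.2e-03 -3.0e-04 -1.0e+00] F [ 0.6 -0.5 -2.3] open 36.2 gf 101.01006031036377 q6 -0.35
end [415.9  60.6 181.2] 110.88
```

Emit:
servo_tool(
  moves=[
    [[0, 0, -1], [0, 0, -10], 1],
    [[0, 0, 0], [0, 0, -10], 1],
    [[0, 0, 0], [0, 0, -10], 1],
    [[0, 0, 0], [0, 0, -10], 1],
    [[0, 0, 0], [0, 0, -10], 1],
  ],
)

```text
time: 30.75
eef_pos: [0.4153, 0.0604, 0.1813]
eef_rot: [-0.521, -3.094, 0.002]
ft_force: [1.0, -1.1, -4.1]
opening: 0.0362
gripper_force: 100.8
```

Emit:
servo_tool(
  moves=[
    [[0, 0, 0], [0, 0, -10], 1],
    [[0, 0, 0], [0, 0, -5], 1],
    [[0, 0, 0], [0, 0, 0], 1],
    [[-8, 0, 0], [0, 0, 0], 1],
    [[-10, 0, 0], [0, 0, 0], 1],
  ],
)

```text
time: 31.38
eef_pos: [0.4348, 0.0593, 0.1823]
eef_rot: [-0.122, -3.139, 0.0]
ft_force: [1.1, 0.2, -5.9]
opening: 0.0362
gripper_force: 100.6
```

Emit:
servo_tool(
  moves=[
    [[-8, 0, 0], [0, 0, 0], 1],
    [[-5, 0, 0], [0, 0, 0], 1],
    [[-3, 0, 0], [0, 0, 0], 1],
    [[-1, 0, 0], [0, 0, 0], 1],
    [[-1, 0, 0], [0, 0, 0], 1],
  ],
)

```text
time: 32.0
eef_pos: [0.4517, 0.0579, 0.1828]
eef_rot: [-0.121, -3.137, 0.0]
ft_force: [-4.6, -1.0, -1.5]
opening: 0.0364
gripper_force: 100.9
```

Emit:
servo_tool(
  moves=[
    [[-1, 0, 0], [0, 0, 0], 1],
    [[0, 0, 0], [0, 0, 0], 1],
    [[-1, 0, 0], [0, 0, 0], 1],
    [[0, 0, 0], [0, 0, 0], 1],
    [[0, 0, 0], [0, 0, 0], 1],
  ],
)

```text
time: 32.62
eef_pos: [0.4525, 0.0579, 0.1827]
eef_rot: [-0.121, -3.134, 0.0]
ft_force: [-8.1, 0.1, -0.3]
opening: 0.0361
gripper_force: 101.3
```

Emit:
servo_tool(
  moves=[
    [[-1, 0, 0], [0, 0, 0], 1],
    [[0, 0, 0], [0, 0, 0], 1],
    [[-1, 0, 0], [0, 0, 0], 1],
    [[0, 0, 0], [0, 0, 0], 1],
    [[0, 0, 0], [0, 0, 0], 1],
  ],
)

```text
time: 33.25
eef_pos: [0.4532, 0.0578, 0.1826]
eef_rot: [-0.121, -3.13, 0.0]
ft_force: [-12.2, 0.6, 2.4]
opening: 0.0362
gripper_force: 101.6
```

Emit:
servo_tool(
  moves=[
    [[-1, 0, 0], [0, 0, 0], 1],
    [[0, 0, 0], [0, 0, 0], 1],
    [[-1, 0, 0], [0, 0, 0], 1],
    [[0, 0, 0], [0, 0, 0], 1],
    [[0, 0, 0], [0, 0, 0], 1],
  ],
)

```text
time: 33.88
eef_pos: [0.4584, 0.0574, 0.1828]
eef_rot: [0.121, 3.139, -0.0]
ft_force: [-1.2, -0.3, -5.2]
opening: 0.0365
gripper_force: 100.9
```

Fourth snapped. Back off and set down.

Emit:
servo_tool(
  moves=[
    [[6, 0, 0], [0, 0, 0], 1],
    [[12, 0, 0], [0, 0, 0], 1],
    [[14, 0, 0], [0, 0, 0], 1],
    [[10, 0, 0], [0, 0, 0], 1],
    [[0, 0, 0.5], [0, 0, 0], 1],
  ],
)

```text
time: 34.5
eef_pos: [0.4157, 0.0607, 0.1825]
eef_rot: [0.121, 3.139, -0.0]
ft_force: [0.1, -0.6, -4.8]
opening: 0.0363
gripper_force: 100.8
```

Emit:
servo_tool(
  moves=[
    [[0, 0, 0.5], [0, 0, 0], 1],
    [[0, 0, 0], [0, 0, 0], 1],
    [[0, 0, 0.5], [0, 0, 0], 1],
    [[0, 0, 0], [0, 0, 0], 1],
    [[0, 0, 0], [0, 0, 0], 1],
  ],
)

```text
time: 35.12
eef_pos: [0.4166, 0.0606, 0.1813]
eef_rot: [-0.121, -3.139, 0.0]
ft_force: [-0.7, -1.2, -5.7]
opening: 0.036
gripper_force: 100.9
```

Emit:
servo_tool(
  moves=[
    [[0, 0, 0.5], [0, 0, 0], 1],
    [[0, 0, 0], [0, 0, 0], 1],
    [[0, 0, 0], [0, 0, 0], 1],
    [[0, 0, 0], [0, 0, 0], 1],
    [[0, 0, 0], [0, 0, 0], 1],
  ],
)

```text
time: 35.75
eef_pos: [0.4166, 0.0607, 0.1813]
eef_rot: [0.121, 3.139, -0.0]
ft_force: [-1.8, 0.5, -0.1]
opening: 0.0366
gripper_force: 101.3
```

The board carries the weight. Release and rise.

Emit:
servo_tool(
  moves=[
    [[0, 0, 0], [0, 0, 0], -1],
    [[0, 0, 0], [0, 0, 0], -1],
    [[0, 0, 0], [0, 0, 0], -1],
    [[0, 0, 0], [0, 0, 0], -1],
    [[0, 0, -15], [0, 0, 0], -1],
  ],
)

```text
time: 36.38
eef_pos: [0.4158, 0.0606, 0.1952]
eef_rot: [-0.121, -3.136, 0.0]
ft_force: [0.8, 0.4, 0.7]
opening: 0.0851
gripper_force: 0.0
```

Emit:
servo_tool(
  moves=[
    [[0, 0, -25], [0, 0, 0], -1],
    [[0, 0, -30], [0, 0, 0], -1],
    [[0, 0, -30], [0, 0, 0], -1],
    [[0, 0, -20], [0, 0, 0], -1],
    [[0, 0, 0], [0, 0, 0], -1],
  ],
)

```text
time: 37.0
eef_pos: [0.4174, 0.0607, 0.3038]
eef_rot: [0.121, 3.133, 0.0]
ft_force: [-0.0, 0.1, 0.3]
opening: 0.0854
gripper_force: 0.0
```

```bash
python3 plan.py; python3 - <<'E'
from h import *
c=grab('side'); s=grab('scene'); k=grab('wrist')
a=cv2.resize(c['frame'][140:240,260:385],(400,320),interpolation=cv2.INTER_CUBIC); b=cv2.resize(s['frame'][160:270,240:372],(400,320))
u,v=w2p(k,[.416,.06,.09])[0].astype(int); print(u,v)
f=k['frame']; f=f[max(0,v-100):v+100,max(0,u-130):u+130]; f=cv2.resize(f,(340,262))
o=np.zeros((590,800,3),np.uint8); o[:320]=np.hstack([a,b]); o[325:587,:340]=f; cv2.imwrite('pics/m7.png',o)
E
```

```text
t 37.0 tcp [417.4  60.7 303.8] yaw 175.57 tilt z [ 0.0058 -0.     -1.    ] F [-0.   0.1  0.3] open 85.4 gf 0.0 q6 -1.48
end [417.4  60.7 303.8] 175.57
315 191
```

View pics/m7.png

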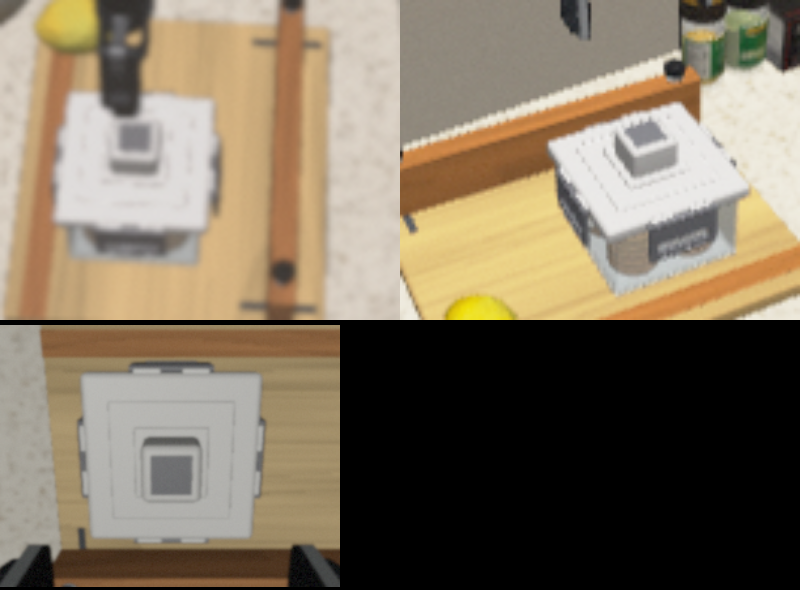

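All four clips look flush (side crop (215,165), (57,170), (130,243); wrist crop: thin slivers only). A quick numeric check of each side's reach.

```bash
python3 - <<'E'
from h import *
W=[cloud(load(n)) for n in('side','wrist','scene')]
w=W[1]; m=(w[...,2]>.126)&(w[...,2]<.145)&(abs(w[...,0]-.415)<.035)&(abs(w[...,1]-.06)<.035)
c,_,a=cv2.minAreaRect(w[m][:,:2].astype(np.float32)*1000); print(c,a); a=a-90 if a>45 else a
r=R.from_euler('z',a,degrees=True)
for n,w in zip(('side','wrist','scene'),W):
    p=r.inv().apply(w.reshape(-1,3)*1000-[c[0],c[1],21]); p=p[np.isfinite(p[:,0])]
    for k in range(4):
        q=R.from_euler('z',-90*k,degrees=True).apply(p)
        q=q[(abs(q[:,1])<25)&(q[:,2]>30)&(q[:,2]<80)&(q[:,0]>50)&(q[:,0]<100)]
        print(n,k,len(q),np.percentile(q[:,0],[50,90,98]).round(1) if len(q)>3 else '')
E
```

```text
(415.624755859375, 60.549354553222656) 85.54531860351562
side 0 43 [67.1 69.4 69.9]
side 1 6 [63.9 66.7 67. ]
side 2 12 [60.8 62.9 63.3]
side 3 156 [62.6 64.1 65.3]
wrist 0 137 [62.7 64.9 65.2]
wrist 1 175 [62.4 64.1 64.9]
wrist 2 458 [63.2 64.4 65.2]
wrist 3 179 [62.4 64.  64.7]
scene 0 10 [62.6 63.5 63.8]
scene 1 160 [64.6 65.7 66.1]
scene 2 295 [64.3 65.6 66.3]
scene 3 18 [60.7 62.9 64.5]
```

```bash
python3 -c "from bench import order; print(order.sign_off())"
```

```text
the job is handed in; nothing more can be done
None
```

All four clips are snapped shut against the stop: each press showed the force drop of a snap, and a final depth check puts every side at about 65 mm. The box stands released on the board and the job is handed in at 37 s; the other things in the scene were not touched.

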